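Clamp the tin in the one-handed opening holder

ROBOT

A 6-joint arm with a two-finger parallel gripper is mounted at the origin on the work surface; the furniture and walls round the work are solid. World frame = base frame: x ahead of the robot, y to its left, z up, the work surface at z = 0. Lengths are in mm, angles in rad, forces in N, time in s.
With the tool pointing down it reaches from about 275 to 875 mm from the base axis. Payload 12.5 kg.
Tool frame: the origin (TCP) lies at the very end of the fingers, on their centre line; the grasp point (between the pads) lies 19 mm behind it (ctrl.pinch_z is the distance from the TCP to the grasp point, in mm); z points along the fingers, y is the line along which they close (so a half turn about z gives the same grasp; the last joint's range is limited). The gripper opens to 85 mm and grips with 20 to 120 N. Pads are 22 mm wide; open, the fingers measure 114 mm over their backs; the gripper's body (76 mm by 85 mm) begins 54 mm behind the grasp point. The pads swing forward as they close: fully open they stand 13 mm farther back than shut.
Start: joints at [1.09, 0.351, 1.652, -0, 1.139, -0.085], TCP at [212.018, 507.476, 197.29] pointing down, gripper open.
Joint ranges: [-2.75, 2.75], [-0.79, 2.1], [0.01, 2.65], [-1.57, 4.71], [0.07, 3.14], [-2.87, 2.87]. Speed limits (rad/s): [2.22, 2.22, 2.79, 3.14, 3.14, 3.14].

INTERFACE

Orientations are given as a unit quaternion [w, x, y, z].
In Python, from station import get_obs, imaging, close_job, ctrl gives the robot as it stands.
- The arm moves only by the tool step_arm, never from a script. Its argument "series" is a list that holds one entry, the list of rows, each a list of 6 numbers: the shift along the tool's x, y, z as a fraction of full scale, then the turn, a rotation vector about the tool's x, y, z as a fraction of full scale. In form: [[[x, y, z, rx, ry, rz], ...]]. A call has exactly 10 rows; each row shifts and turns the commanded pose from where the row before left it, along the tool's axes as they then stand; what a row does not reach is not made up. Full scale, the value 1, is 1 m for a shift and 180 degrees for a turn. A row lasts 1/10 s, in which the tool goes at most 50 mm and 8.59 degrees, less where a joint would pass 70% of its speed; a pose out of reach is approached as far as the arm can. A call with a number of a shift or a turn outside -1 to 1 is refused whole. A call with a gripper value outside its range is refused whole. "gripper" is the gripper's target within -1 to 1 (shut at 1, half-way at 0, fully open at -1), set as the call begins (left out, the last holds). The fingers move at their own pace and stop on an object; "grip_force" is the grip in N (left out, the last holds). Time passes only in rows, so rows that do not move let the fingers close, or fill a call up. It gives the time, the measured TCP pose, the force, the opening and the grip force at its end, in the units of the state.
- get_obs(): the state, without advancing time (a new reading comes with each control period).
- imaging.read_camera(name): name is "scene" or "top"; returns the picture (420x560x3 uint8, red, green, blue); there is no depth.
- imaging.camera_params(name): a dict with "mtx" (3x3 intrinsics, pixels), "R" (3x3) and "t" (3): a world point X has camera coordinates R X + t. Camera axes: x right, y down, z forward; pixel columns grow to the right and rows downward; lengths in mm; the calibration is good to about 2 mm. A picture is of the moment at which its call begins. camera_params takes no time and is no camera call.
- close_job(): hands the job in; it is judged then, once.
The state is a dict: "t": time; "q": joint angles; "joint_vel": joint speeds; "joint_efforts": joint torques, N m; "position": TCP position; "orientation": TCP orientation; "force": force on the tool from outside, world axes, zero at the start; "ft_torque": the same for the moment, N m; "width": finger opening in mm; "finger_force": force on a finger pad.
Only numpy, scipy, OpenCV 4.12 (cv2) and the standard library are available. Lean on these libraries where they do the work, as an engineer would, in place of code of your own. Each camera call takes 0.05 s, during which the arm holds its last target. There are 200 camera calls.

TASK

Push the wide, short tin that stands at the mouth of the metal holder along the worktop until it sits fully home in the holder's V. Then push the holder's raised clamp lever over, past upright, so that it snaps across and its rubber foot holds the tin down. Do not lift or tip the tin, and leave the other things on the worktop where they are.

Things in the scene. Friction and masses are not known exactly. Their poses are not given: they have to be found in the camera images.
- holder: Aluminium tin holder fixed to the worktop, no floor. Origin: on the worktop, centre of the tin's home place; +x: direction to push the tin in, +y: side of the clamp post. Rails 30 mm high, inner faces y=+-41 mm, x=-15 to 25 mm, flaring at the mouth to y=+-52 at x=-51. A 45-degree V, 36 mm high, stops the tin at x=0; the back ends at x=70 mm.
- home (a point): Point 29 mm above the holder's origin: where the centre of the tin (tin_middle) lies when the tin is home.
- tin_middle (a point): Centre, half-way up, of the tin to be clamped: 76 mm diameter, 58 mm tall, wider than tall, printed label, about 0.2 to 0.4 kg, loose, standing upright on the worktop in front of the holder's mouth. z is up. Push it at or below its middle.
- clamp_lever (a joint): Lever angle about the holder's x axis (rad). 0: open, leaning 0.45 rad outward (+y of the holder). It grows as the lever swings up and over to the tin: 0.45 upright, the centre of its over-centre spring; about 2.02 shut, level, foot on the tin; 2.25 its stop with no tin. Short of 0.45 it springs back (about 1.5 N at the knob when open); past it, it snaps shut and stays.
- lever_knob (a point): Centre of the round black knob (21 mm) at the lever's end, 105 mm from the pivot. Steel bar 14 mm wide, 10 mm thick, black round grip 15 mm thick next to the knob; rubber foot on the tin side, 60 mm from the pivot. Open, the knob lies at x=12, y=110, z=175 mm in the holder's frame; push it on its free outer (+y) side.
- small_tin: Bystander: narrower, taller tin, 57 mm diameter, 72 mm tall; origin at the centre of its underside.
- spice: Bystander: spice jar with a red cap, 45 mm diameter, 106 mm tall; origin at the centre of its underside.
- garlic: Bystander: garlic bulb, 56 mm; origin at its underside.
- lemon: Bystander: lemon, 71 x 53 x 51 mm; origin at its underside.
- mug: Bystander: white mug, 82 x 112 x 94 mm; origin at its underside.
- lever_pivot (a point): Middle of the lever's pivot pin, on top of the clamp post: x=12, y=64, z=80 mm in the holder's frame; the pin runs along the holder's x. The post's cheeks reach 12 mm above this point.

How it is judged:
By the outcome, as a careful person would: the job done as asked, in the order asked, and still so for the second after the job is handed in, with the robot touching nothing.
It also fails if it takes over 48 s, if anything falls off the work surface, if the arm or the gripper's body presses on something with over 40 N, if the wrist force passes 120 N, or if a joint passes its speed limit or range.

## Working session

There is one attempt and no reset: what is moved stays moved. The work goes in short steps, Python scripts to look and compute and a tool call to move; the robot and the scene stay as the last step left them, time stands still between calls to the robot, and variables do not carry over. Pictures are saved under pics/ and viewed, at most 10 in all, crops included, and the job is handed in when it is done.

Besides the shell and the picture viewer there is one more tool, called after ">>>" as name([rows], argument=value, ...), one row to a line, values as JSON. step_arm: Moves the arm, as the interface text tells. Shift numbers are shares of 1 m and turn numbers shares of 180 degrees, none past 1 either way. Its arguments: {"type":"object","properties":{"series":{"type":"array","items":{"type":"array","items":{"type":"array","items":{"type":"number"}}}},"gripper":{"type":"number"},"grip_force":{"type":"number"}},"required":["series"]}

```bash
mkdir -p pics; ls
python3 - <<'E'
from station import get_obs, imaging, ctrl
import cv2,numpy as np
o=get_obs();print({k:np.round(v,3).tolist() for k,v in o.items()})
for n in("scene","top"):
    im=imaging.read_camera(n);cv2.imwrite(f"pics/{n}0.png",im[:,:,::-1])
    p=imaging.camera_params(n);print(n,{k:np.round(p[k],4).tolist() for k in p}, (-p["R"].T@p["t"]).round(1))
E
```

```text
pics
{'t': 0.0, 'q': [1.09, 0.351, 1.652, 0.0, 1.139, -0.085], 'joint_vel': [0.001, 0.002, 0.0, 0.001, -0.002, -0.001], 'joint_efforts': [0.001, -50.611, -29.141, -0.0, 0.005, -0.0], 'position': [211.835, 507.172, 196.761], 'orientation': [-0.0, 0.197, 0.98, -0.001], 'force': [0.285, 0.312, -0.996], 'ft_torque': [0.067, -0.044, 0.012], 'finger_force': 0.0, 'width': 85.868}
scene {'mtx': [[540.2351, 0.0, 278.5869], [0.0, 540.2351, 206.3449], [0.0, 0.0, 1.0]], 'R': [[-0.8772, -0.4796, 0.0223], [-0.2543, 0.4247, -0.8689], [0.4072, -0.7679, -0.4945]], 't': [439.1741, 245.8661, 1574.372]} [-193.3 1315.1  982.4]
top {'mtx': [[394.2519, 0.0, 283.3865], [0.0, 394.2519, 207.2644], [0.0, 0.0, 1.0]], 'R': [[0.0062, -0.9999, -0.0106], [-0.986, -0.0043, -0.1667], [0.1666, 0.0114, -0.986]], 't': [13.5617, 514.4375, 1153.3649]} [ 315.     2.6 1223.1]
```

View pics/scene0.png

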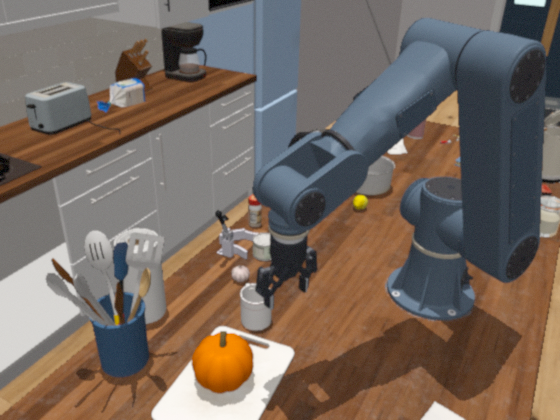

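View pics/top0.png

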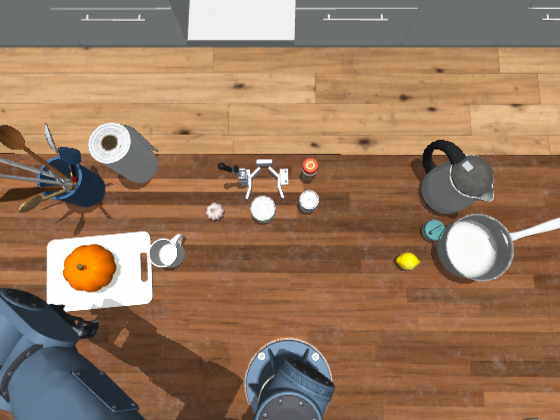

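The top view shows the tin at about (262,209), the holder behind it around (263,180) and the knob near (223,167). The small tin is at (309,202), the spice jar at (310,166) and the garlic at (215,211). I'll zoom in on both views.

```bash
cat > h.py <<'E'
import numpy as np
from station import imaging
def ray(n,u,v):
    p=imaging.camera_params(n);R=np.array(p["R"]);c=-R.T@np.array(p["t"])
    return c,R.T@np.linalg.inv(p["mtx"])@[u,v,1]
def onz(n,u,v,z):
    c,d=ray(n,u,v);return c+d*(z-c[2])/d[2]
def proj(n,X):
    p=imaging.camera_params(n);x=np.array(p["mtx"])@(np.array(p["R"])@X+p["t"]);return x[:2]/x[2]
E
python3 - <<'E'
import cv2
from h import *
a=cv2.imread("pics/top0.png")[145:235,200:330];cv2.imwrite("pics/topc.png",cv2.resize(a,None,fx=6,fy=6,interpolation=2))
a=cv2.imread("pics/scene0.png")[190:290,200:330];cv2.imwrite("pics/scenec.png",cv2.resize(a,None,fx=6,fy=6,interpolation=2))
print(onz("top",262,209,58),onz("top",309,202,72),onz("top",310,166,106),onz("top",215,211,30),onz("top",223,167,175))
E
```

```text
[506.31176224  80.1593095   58.        ] [525.66664477 -59.93503988  72.        ] [626.43374962 -61.50957343 106.        ] [504.05105724 226.3116857   30.        ] [603.58981014 181.39371328 175.        ]
```

View pics/topc.png

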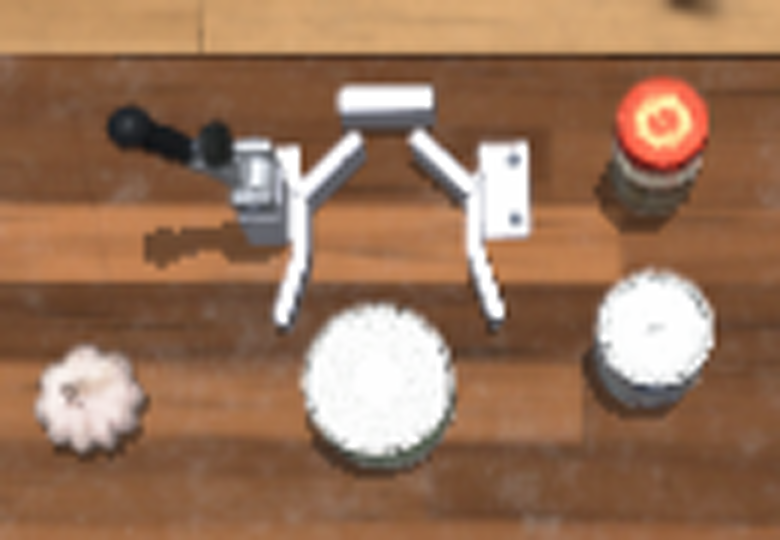

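View pics/scenec.png

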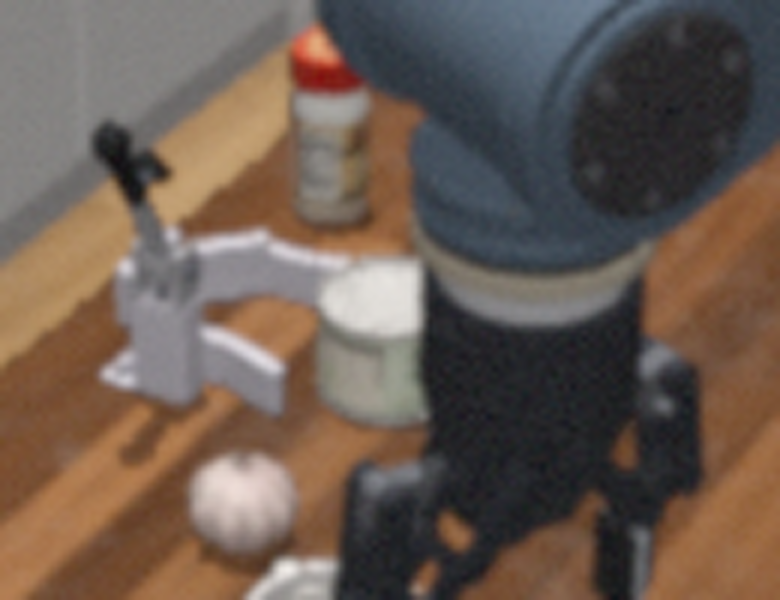

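The crops show both mouth tips (top edge) near (283,322) and (497,322), the knob at (127,127), and the tin top centred at (378,380). In the scene crop the knob is at (108,138). Next I'll compute the frame.

Run:
```python
import cv2
from h import *
T=lambda x,y,z:onz("top",200+(x+.5)/6-.5,145+(y+.5)/6-.5,z).round(1)
for n,x,y,z in [("tipL",283,322,30),("tipR",497,322,30),("kneeL",303,245,30),("kneeR",475,245,30),("VkneeL",305,192,36),("VkneeR",470,185,36),("VendL",355,140,36),("VendR",417,138,36),("backL",340,88,36),("backR",434,88,36),("knob",127,127,175),("tin",378,380,58),("tinL",302,380,58),("tinR",455,380,58),("tinfar",378,304,58),("pivot",258,175,85)]: print(n,T(x,y,z))
# knob triangulation
c1,d1=ray("top",200+127.5/6-.5,145+127.5/6-.5);c2,d2=ray("scene",200+108.5/6-.5,190+138.5/6-.5)
s=np.linalg.lstsq(np.c_[d1,-d2],c2-c1,rcond=None)[0];print((c1+s[0]*d1).round(1),(c2+s[1]*d2).round(1))
im=cv2.imread("pics/top0.png");m=cv2.inRange(cv2.cvtColor(im,cv2.COLOR_BGR2HSV),(0,0,175),(180,60,255))
m[:,:245]=0;m[:192]=0;m[:,280:]=0
n,l,st,ce=cv2.connectedComponentsWithStats(m)
for i in range(1,n):
  if st[i,4]>80: print(st[i],ce[i],onz("top",*ce[i],58))
```

```text
tipL [544.3 129.6  30. ]
tipR [544.8  19.6  30. ]
kneeL [584.9 120.1  30. ]
kneeR [585.2  31.2  30. ]
VkneeL [611.5 119.1  36. ]
VkneeR [615.5  33.9  36. ]
VendL [639.3  93.7  36. ]
VendR [640.5  61.6  36. ]
backL [667.2 102.   36. ]
backR [667.3  53.1  36. ]
knob [607.1 187.7 175. ]
tin [509.6  78.5  58. ]
tinL [509.4 116.5  58. ]
tinR [509.8  40.   58. ]
tinfar [548.3  79.   58. ]
pivot [607.9 137.8  85. ]
[606.9 187.6 175.7] [607.2 187.7 175.9]
[250 196  26  25 478] [262.5251046  207.83054393] [509.87187812  78.6379685   58.        ]
```

>>> step_arm([
  [[0,0,0,0,0,-0.042],[0,0,0,0,0,-0.042],[0,0,0,0,0,-0.042],[-0.018,-0.0355,0,0,0,0],[-0.018,-0.0355,0,0,0,0],[-0.018,-0.0355,0,0,0,0],[-0.018,-0.0355,0,0,0,0],[-0.018,-0.0355,0,0,0,0],[-0.018,-0.0355,0,0,0,0],[-0.018,-0.0355,0,0,0,0]],
], gripper=0)

```text
t: 1.1
position: [338.3, 257.5, 197.2]
orientation: [-0.0, -0.0, 1.0, -0.0]
force: [0.6, 0.5, -0.3]
width: 42.8
finger_force: 0.0
```

>>> step_arm([
  [[-0.018,-0.036,0,0,0,0],[-0.018,-0.036,0,0,0,0],[-0.018,-0.036,0,0,0,0],[-0.018,-0.036,0,0,0,0],[-0.018,-0.036,0,0,0,0],[0,0,0.04,0,0,0],[0,0,0.04,0,0,0],[0,0,0.04,0,0,0],[0,0,0.03,0,-0.028,0],[0,0,0.02,0,-0.028,0]],
])

```text
t: 2.1
position: [429.0, 78.9, 25.6]
orientation: [0.088, 0.0, 0.996, 0.0]
force: [0.5, 0.0, -0.6]
width: 43.3
finger_force: 0.0
```

Run:
```python
from station import imaging
import cv2
for n,b in(("scene",(150,300,180,360)),("top",(130,250,190,340))):
    im=imaging.read_camera(n)[b[0]:b[1],b[2]:b[3],::-1];cv2.imwrite(f"pics/{n}1.png",cv2.resize(im,None,fx=4,fy=4,interpolation=2))
```

```text
(no output)
```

View pics/scene1.png

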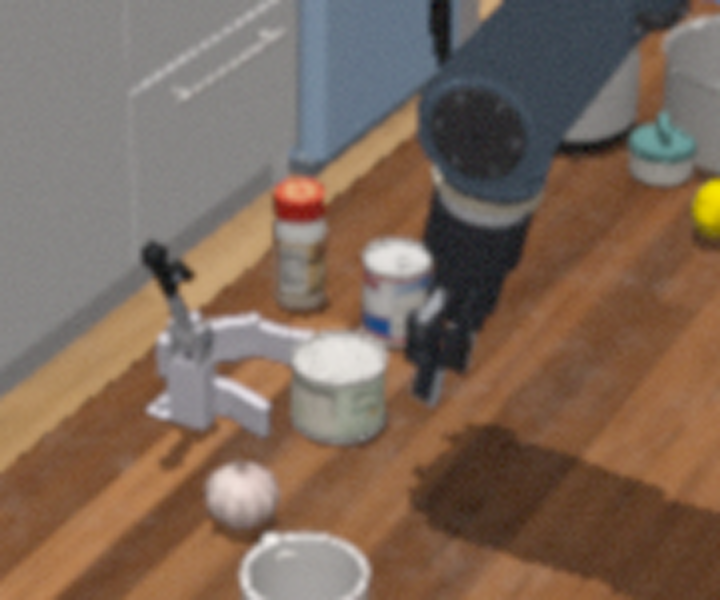

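The fingers are behind the tin with the tips leading, and nothing has been disturbed. I'll start the push slowly.

>>> step_arm([
  [[0.001,0,0.006,0,0,0],[0,0,0,0,0,0],[-0.0098,0,0.0017,0,0,0],[-0.0098,0,0.0017,0,0,0],[-0.0098,0,0.0017,0,0,0],[-0.0098,0,0.0017,0,0,0],[-0.0098,0,0.0017,0,0,0],[-0.0098,0,0.0017,0,0,0],[-0.0098,0,0.0017,0,0,0],[0,0,0,0,0,0]],
])

```text
t: 3.2
position: [500.2, 79.0, 21.7]
orientation: [0.087, -0.0, 0.996, -0.0]
force: [-2.2, 0.0, 5.1]
width: 42.5
finger_force: 2.6
```

>>> step_arm([
  [[-0.0049,-0.0005,0.0009,0,0,0],[-0.0049,-0.0005,0.0009,0,0,0],[-0.0049,-0.0005,0.0009,0,0,0],[-0.0049,-0.0005,0.0009,0,0,0],[-0.0049,0,0.0009,0,0,0],[-0.0049,0,0.0009,0,0,0],[-0.0049,0,0.0009,0,0,0],[-0.0049,0,0.0009,0,0,0],[0,0,0,0,0,0],[0,0,0,0,0,0]],
])

```text
t: 4.2
position: [539.0, 77.0, 21.5]
orientation: [0.087, -0.0, 0.996, -0.0]
force: [-7.4, -0.1, 10.4]
width: 43.2
finger_force: 5.5
```

Run:
```python
from station import imaging
import cv2
im=imaging.read_camera("scene")[190:270,200:320,::-1];cv2.imwrite(f"pics/scene2.png",cv2.resize(im,None,fx=6,fy=6,interpolation=2))
```

```text
(no output)
```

View pics/scene2.png

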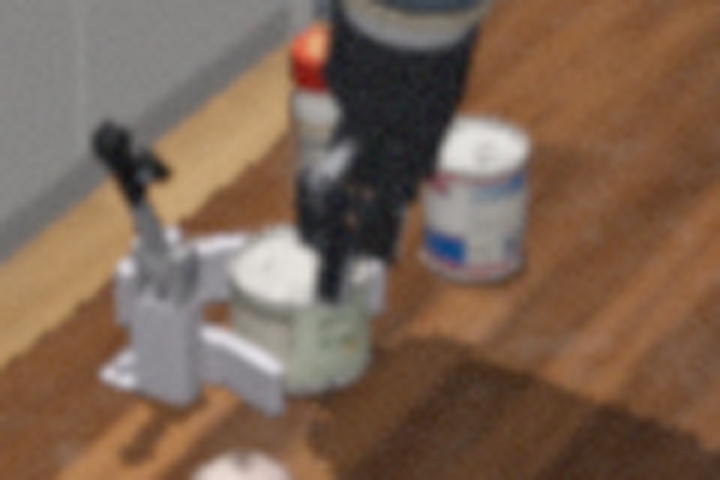

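Run:
```python
from h import *
import cv2
C=lambda X:((proj("scene",np.array(X,float))-[199.5,189.5])*6-.5).round()
for X in [(539,77,21),(539,98,27),(539,110,27),(539,110,60),(545,105,0),(580,77,58),(580,77,0),(580,115,58),(542,77,58),(580,115,0)]: print(X,C(X))
im=imaging.read_camera("top");cv2.imwrite("pics/top2.png",cv2.resize(im[140:240,195:335,::-1],None,fx=5,fy=5,interpolation=2))
import station;o=station.get_obs();print(o["position"],o["force"],o["ft_torque"])
```

```text
(539, 77, 21) [342. 332.]
(539, 98, 27) [322. 342.]
(539, 110, 27) [310. 353.]
(539, 110, 60) [310. 300.]
(545, 105, 0) [305. 387.]
(580, 77, 58) [276. 252.]
(580, 77, 0) [277. 343.]
(580, 115, 58) [238. 286.]
(542, 77, 58) [337. 272.]
(580, 115, 0) [239. 378.]
[539.0496755   76.9937822   21.53510292] [-6.83235473  0.22161341  9.89227997] [0.0445433  0.90869647 0.05906594]
```

View pics/top2.png

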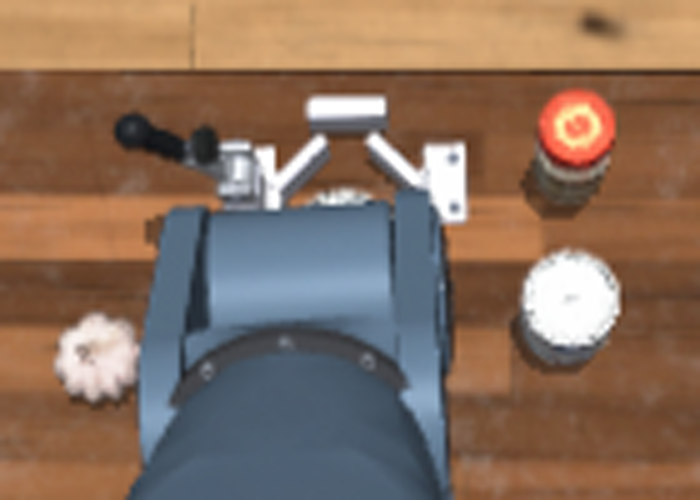

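Run:
```python
from h import *
import cv2
for X in [(429,79,25.6),(429,100,30),(429,114,30),(440,100,30),(429,50,30)]: print(X,((proj("scene",np.array(X,float))-[180,150])*4).round())
a=imaging.read_camera("scene")[:,:,::-1]
cv2.imwrite("pics/s3.png",cv2.resize(a[215:265,225:280],None,fx=12,fy=12,interpolation=2))
b=cv2.imread("pics/scene0.png")
```

```text
(429, 79, 25.6) [427. 416.]
(429, 100, 30) [415. 425.]
(429, 114, 30) [406. 434.]
(440, 100, 30) [402. 421.]
(429, 50, 30) [445. 394.]
```

View pics/s3.png

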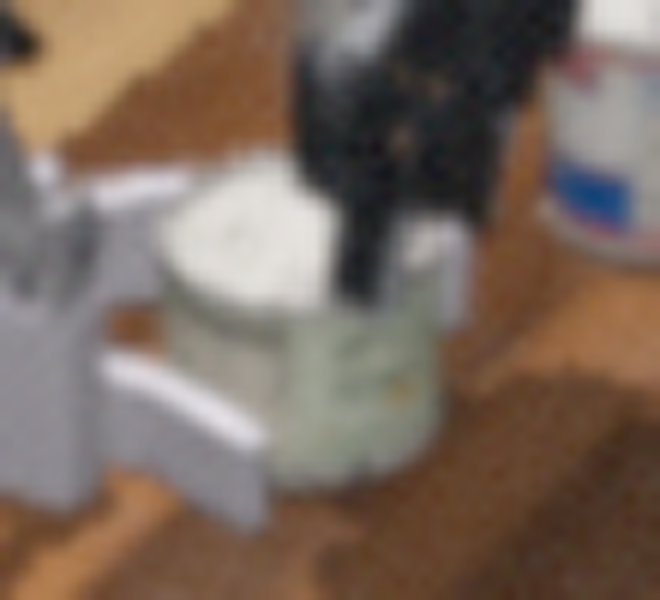

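The fingertips look too high: they end near s3 (360,300), on the tin's rim. I'll check where the tips really are using the saved pictures.

Run:
```python
from h import *
import cv2
P=lambda X:proj("scene",np.array(X,float)).round(1)
ty=np.array([.386,.922,0]);T=np.array([212,507,197.])
for z in(0,13,20,30,40):
    print(z,[P(T+s*k*ty+[0,0,z]) for s in(-1,1) for k in(43,57)])
im=cv2.imread("pics/scene0.png")[240:310,240:330]
m=(im.max(2)<75).astype(np.uint8)
for r in range(25,70,2): print(240+r,''.join('#' if x else '.' for x in m[r]))
s=cv2.imread("pics/scene1.png");s=cv2.resize(s,None,fx=.25,fy=.25,interpolation=cv2.INTER_AREA)
m=(s.max(2)<75)
print("scene1; col0=180+90")
for r in range(68,108): print(150+r,''.join('#' if x else '.' for x in m[r,90:130]))
```

```text
0 [array([300.3, 307.2]), array([305. , 304.7]), array([269.6, 323.2]), array([264.4, 325.9])]
13 [array([300.5, 302.6]), array([305.3, 300.1]), array([269.7, 318.5]), array([264.4, 321.2])]
20 [array([300.6, 300.1]), array([305.4, 297.6]), array([269.7, 315.9]), array([264.5, 318.7])]
30 [array([300.8, 296.5]), array([305.7, 294.1]), array([269.8, 312.3]), array([264.5, 315. ])]
40 [array([301. , 292.9]), array([305.9, 290.5]), array([269.9, 308.6]), array([264.6, 311.3])]
265 ..............................################################....###########.............
267 ..................................#############################...###########.............
269 ...................#...........##############################################.............
271 ..................##.......#################################################..............
273 ..................###.###################################....##########...................
275 .................#################.#####################....###########...................
277 .................################.....#########
[... 2683 characters left out ...]
######..###..............
243 ..............#####.....................
244 ..............#####.....................
245 ..............####......................
246 ..............####......................
247 .............#####......................
248 ..............####......................
249 ...............##.......................
250 ........................................
251 ........................................
252 ........................................
253 ........................................
254 ........................................
255 ........................................
256 ........................................
257 ...............................####.....
```

Run:
```python
import cv2
a=cv2.imread("pics/scene0.png")[262:312,250:322]
s=cv2.resize(cv2.imread("pics/scene1.png"),None,fx=.25,fy=.25,interpolation=cv2.INTER_AREA)[75:115,92:142]
a=cv2.resize(a,(560,390),interpolation=2);s=cv2.resize(s,(230,184),interpolation=2)
import numpy as np
c=np.zeros((580,560,3),np.uint8);c[:390]=a;c[392:576,:230]=s;cv2.imwrite("pics/cmp.png",c)
```

```text
(no output)
```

View pics/cmp.png

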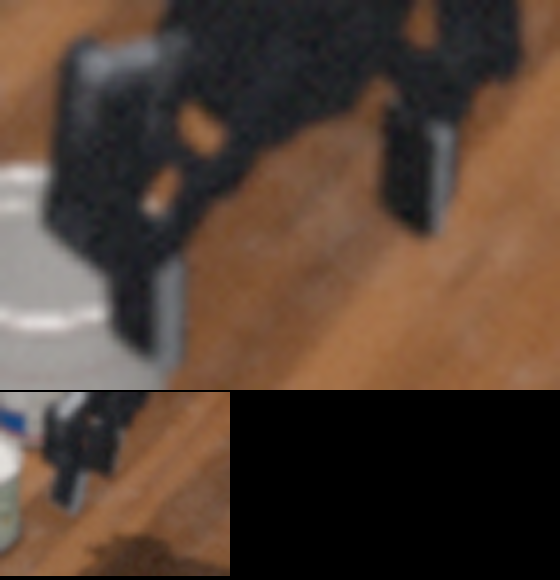

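```bash
python3 -c "
from station import ctrl,get_obs
print({k:getattr(ctrl,k) for k in dir(ctrl) if not k.startswith('_')});print(get_obs()['q'].round(3) if hasattr(get_obs()['q'],'round') else get_obs()['q'])"
```

```text
{'IKError': <class 'station.IKError'>, 'pinch_z': 18.700000000000003}
[ 0.062  0.526  1.928 -0.022  0.513 -1.49 ]
```

>>> step_arm([
  [[-0.0035,0,-0.0197,0,0,0],[-0.0035,0,-0.0197,0,0,0],[0.0296,0,-0.0052,0,0,0],[0.0296,0,-0.0052,0,0,0],[0.0296,0,-0.0052,0,0,0],[0.0035,0,0.0197,0,0,0],[0.0035,0,0.0197,0,0,0],[0,0,0,0,0,0],[0,0,0,0,0,0],[0,0,0,0,0,0]],
])

```text
t: 5.35
position: [449.9, 77.0, 21.9]
orientation: [0.088, -0.0, 0.996, 0.0]
force: [0.5, 0.2, -0.0]
width: 42.7
finger_force: 0.0
```

>>> step_arm([
  [[0.0005,0,0.003,0,0,0],[0.0005,0,0.003,0,0,0],[0.0005,0,0.003,0,0,0],[0.0005,0,0.003,0,0,0],[0.0003,0,0.002,0,0,0],[0.0003,0,0.002,0,0,0],[0,0,0,0,0,0],[0,0,0,0,0,0],[0,0,0,0,0,0],[0,0,0,0,0,0]],
])

```text
t: 6.35
position: [449.5, 77.0, 5.1]
orientation: [0.088, -0.0, 0.996, 0.0]
force: [0.2, -0.8, -0.1]
width: 42.7
finger_force: 0.0
```

Run:
```python
from h import *
import cv2
a=imaging.read_camera("scene");cv2.imwrite("pics/s4full.png",a[:,:,::-1])
b=a[190:290,215:325];m=(b.max(2)<75)
for r in range(20,80,2): print(190+r,''.join('#' if x else '.' for x in m[r]))
for y in(55,77,99):
  for z in(6,16,30,45): print(y,z,proj("scene",np.array([450.,y,z])).round(1))
t=imaging.read_camera("top");cv2.imwrite("pics/t4.png",t[:,:,::-1])
m=cv2.inRange(cv2.cvtColor(t,cv2.COLOR_RGB2HSV),(0,0,175),(180,60,255));print(m.shape)
for r in range(160,215): print(r,''.join('#' if x else '.' for x in m[r,235:295]))
```

```text
210 ..................................................................###########..........####...................
212 .######...........................................................########################....................
214 .######...........................................................########################....................
216 ..#########.......................................................#######################.....................
218 ...##########......................................................######################.....................
220 .....####...........................................................####################......................
222 ......###...........................................................##################........................
224 ...................................................................##################.........................
226 ......................................................................##############..........................
228 .............................................................
[... 5470 characters left out ...]
..................................................
205 ............................................................
206 ............................................................
207 ............................................................
208 ............................................................
209 ............................................................
210 ............................................................
211 ............................................................
212 ............................................................
213 ............................................................
214 ............................................................
```

>>> step_arm([
  [[0.0003,0,0.002,0,0,0],[0.0003,0,0.002,0,0,0],[0.0003,0,0.002,0,0,0],[0.0003,0,0.002,0,0,0],[0,0,0,0,0,0],[0,0,0,0,0,0],[0,0,0,0,0,0],[0,0,0,0,0,0],[0,0,0,0,0,0],[0,0,0,0,0,0]],
])

```text
t: 7.45
position: [449.6, 77.0, -3.1]
orientation: [0.088, -0.0, 0.996, 0.0]
force: [0.7, 0.3, 0.7]
width: 42.7
finger_force: 0.0
```

Run:
```python
from h import *
import cv2
t=cv2.imread("pics/t4.png")
m=cv2.inRange(cv2.cvtColor(t,cv2.COLOR_BGR2HSV),(0,0,175),(180,60,255));m[:,:251]=0;m[:,277:]=0;m[:178]=0
print(cv2.minEnclosingCircle(cv2.findNonZero(m)));ce=cv2.moments(m,True);u,v=ce['m10']/ce['m00'],ce['m01']/ce['m00'];print(u,v,onz("top",u,v,58))
```

```text
((263.3404235839844, 189.77659606933594), 12.401021957397461)
263.4465811965812 189.8696581196581 [564.9046772   76.67627589  58.        ]
```

TCP reads z = -3 with no table contact, so the real tips sit well above the nominal TCP. I'll keep going down carefully.

>>> step_arm([
  [[0.0003,0,0.002,0,0,0],[0.0003,0,0.002,0,0,0],[0.0003,0,0.002,0,0,0],[0.0003,0,0.002,0,0,0],[0,0,0,0,0,0],[0,0,0,0,0,0],[0,0,0,0,0,0],[0,0,0,0,0,0],[0,0,0,0,0,0],[0,0,0,0,0,0]],
])

```text
t: 8.45
position: [449.9, 77.0, -11.2]
orientation: [0.088, -0.0, 0.996, 0.0]
force: [-0.8, -0.4, 0.4]
width: 42.6
finger_force: 0.0
```

>>> step_arm([
  [[-0.0172,0,0.003,0,0,0],[-0.0172,0,0.003,0,0,0],[-0.0172,0,0.003,0,0,0],[-0.0172,0,0.003,0,0,0],[-0.0049,0,0.0009,0,0,0],[-0.0049,0,0.0009,0,0,0],[-0.0049,0,0.0009,0,0,0],[-0.0049,0,0.0009,0,0,0],[0,0,0,0,0,0],[0,0,0,0,0,0]],
])

```text
t: 9.45
position: [539.5, 77.0, -11.2]
orientation: [0.088, -0.0, 0.996, 0.0]
force: [-0.7, -0.4, 0.1]
width: 42.5
finger_force: 0.3
```

Run:
```python
from h import *
import cv2
a=imaging.read_camera("scene");cv2.imwrite("pics/s5full.png",a[:,:,::-1])
b=a[190:260,215:290];m=(b.max(2)<75)
for r in range(10,70,2): print(190+r,''.join('#' if x else '.' for x in m[r]))
```

```text
200 .................................................###...........#...........
202 ........................................###................................
204 ........................................####...................#...........
206 ........................................########.............###...........
208 ........................................#######################............
210 .......................................#######################.............
212 .######................................#######################.............
214 .######.................................#####################..............
216 ..#########..............................####################..............
218 ...##########.............................##################...............
220 .....####................................##################................
222 ......###..................................################................
224 ............................................##############.................
226 ...........................................#############
[... 599 characters left out ...]
.......................#####....###.........................
244 ......................................####.................................
246 .....................................####..................................
248 .......................................##..................................
250 ...............................................................#...........
252 .............................................................####....####..
254 ...........................................................##.##....####...
256 .......................................#.................#.##..............
258 .......................................................####................
```

>>> step_arm([
  [[-0.0049,0,0.0009,0,0,0],[-0.0049,0,0.0009,0,0,0],[-0.0049,0,0.0009,0,0,0],[-0.003,0,0.0005,0,0,0],[-0.003,0,0.0005,0,0,0],[-0.003,0,0.0005,0,0,0],[0,0,0,0,0,0],[0,0,0,0,0,0],[0,0,0,0,0,0],[0,0,0,0,0,0]],
])

```text
t: 10.5
position: [563.9, 77.0, -10.9]
orientation: [0.088, -0.0, 0.996, 0.0]
force: [-0.3, 0.3, 0.0]
width: 42.7
finger_force: 0.2
```

```bash
cat > tin.py <<'E'
from h import *
import cv2,sys
t=imaging.read_camera("top");cv2.imwrite("pics/t_"+sys.argv[1]+".png",t[:,:,::-1])
m=cv2.inRange(cv2.cvtColor(t,cv2.COLOR_RGB2HSV),(0,0,175),(180,60,255))
for r in range(158,205): print(r,''.join('#' if x else '.' for x in m[r,235:295]))
E
python3 tin.py 6
```

```text
158 ............................................................
159 .......................##############.......................
160 ......................###############.......................
161 .....................################.......................
162 .....................################.......................
163 ......................#########.............................
164 ............................................................
165 ............................................................
166 ............................................................
167 .......................##.........##........................
168 ......................###############.......................
169 ....######...##......#################.......########.......
170 ...........####.....###################......########.......
171 .......##..####....##.##################......####.##.......
172 ......####..###...######################......#######.......
173 ......####.####..###################.#........#######.......
174 ......####.####.#######.##.....................######...
[... 1254 characters left out ...]
..................................................
195 ............................................................
196 ............................................................
197 ............................................................
198 ............................................................
199 ............................................................
200 ............................................................
201 ............................................................
202 ............................................................
203 ............................................................
204 ............................................................
```

>>> step_arm([
  [[-0.0015,0,0.0003,0,0,0],[-0.0015,0,0.0003,0,0,0],[0,0,0,0,0,0],[0,0,0,0,0,0],[0,0,0,0,0,0],[0,0,0,0,0,0],[0,0,0,0,0,0],[0,0,0,0,0,0],[0,0,0,0,0,0],[0,0,0,0,0,0]],
])

```text
t: 11.55
position: [564.8, 76.9, -11.7]
orientation: [0.086, -0.0, 0.996, -0.0]
force: [-9.7, -0.7, 5.1]
width: 42.7
finger_force: 5.5
```

Home contact is confirmed: the force rose to about 10 N at the V. Now I'll retreat, straighten and rise.

>>> step_arm([
  [[0.0197,0,-0.0035,0,0,0],[0.0197,0,-0.0035,0,0,0],[0.0197,0,-0.0035,0,0,0],[0,0,-0.03,0,0.028,0],[0,0,-0.03,0,0.028,0],[0,0,-0.04,0,0,0.0455],[0,0,-0.04,0,0,0.0455],[0,0,-0.04,0,0,0.0455],[0,0,-0.04,0,0,0.0455],[0,0,-0.04,0,0,0.0455]],
], gripper=1)

```text
t: 12.55
position: [498.8, 77.0, 250.3]
orientation: [0.0, 0.353, 0.936, 0.0]
force: [0.3, 0.1, -0.4]
width: 0.2
finger_force: 0.0
```

>>> step_arm([
  [[0,0,0,0,0,0.0455],[0,0,0,0,0,0.0455],[0,0,0,0,0,0.0455],[0,0,0,0,0,0.0455],[0,0,0,0,0,0.0455],[0,0,0,0,0,0.0455],[0,0,0,0,0,0],[0,0,0,0,0,0],[0,0,0,0,0,0],[0,0,0,0,0,0]],
])

```text
t: 13.55
position: [498.9, 77.0, 248.3]
orientation: [0.0, 0.707, 0.707, 0.0]
force: [-0.2, -0.2, -0.3]
width: -0.3
finger_force: 0.0
```

```bash
python3 -c "
from station import get_obs
o=get_obs();print(o['t'],o['q'],o['position'],o['orientation'])"; python3 tin.py 7
```

```text
13.55 [6.08829919e-02 2.16832629e-01 1.70154735e+00 1.44096061e-05
 1.22309790e+00 6.04226639e-02] [498.86538796  77.00037244 248.29670868] [3.29716243e-05 7.06945747e-01 7.07267777e-01 4.74528395e-05]
158 ............................................................
159 ............................................................
160 ............................................................
161 ............................................................
162 ............................................................
163 ............................................................
164 ............................................................
165 ............................................................
166 ............................................................
167 ............................................................
168 ............................................................
169 .................................................####.......
170 ..................................................###.......
171 .................................................
[... 1456 characters left out ...]
..................................................
195 ................................................#...........
196 ................................................#...........
197 ................................................#...........
198 ............................................................
199 ............................................................
200 ............................................................
201 ............................................................
202 ............................................................
203 ............................................................
204 ............................................................
```

>>> step_arm([
  [[0.0326,0.0216,0,0,0,0],[0.0326,0.0216,0,0,0,0],[0.0326,0.0216,0,0,0,0],[0.0326,0.0216,0,0,0,0],[0.0326,0.0216,0,0,0,0],[0,0,0.036,0,0,0],[0,0,0.036,0,0,0],[0,0,0.036,0,0,0],[0,0,0,0,0,0],[0,0,0,0,0,0]],
])

```text
t: 14.6
position: [607.4, 239.8, 141.1]
orientation: [0.0, 0.707, 0.707, 0.0]
force: [-0.3, 0.7, 0.7]
width: 0.0
finger_force: 0.0
```

Run:
```python
from h import *
import cv2
a=imaging.read_camera("scene");t=imaging.read_camera("top")
cv2.imwrite("pics/s8f.png",a[:,:,::-1]);cv2.imwrite("pics/t8f.png",t[:,:,::-1])
c=np.zeros((400,800,3),np.uint8)
c[:,:400]=cv2.resize(a[160:260,190:290,::-1],(400,400),interpolation=2);c[:,400:]=cv2.resize(t[140:220,200:280,::-1],(400,400),interpolation=2)
cv2.imwrite("pics/c8.png",c)
for z in(140,150,165,175): print(z,((proj("scene",np.array([607.,240,z]))-[190,160])*4).round())
```

```text
140 [ 71. 284.]
150 [ 71. 273.]
165 [ 70. 255.]
175 [ 69. 243.]
```

View pics/c8.png

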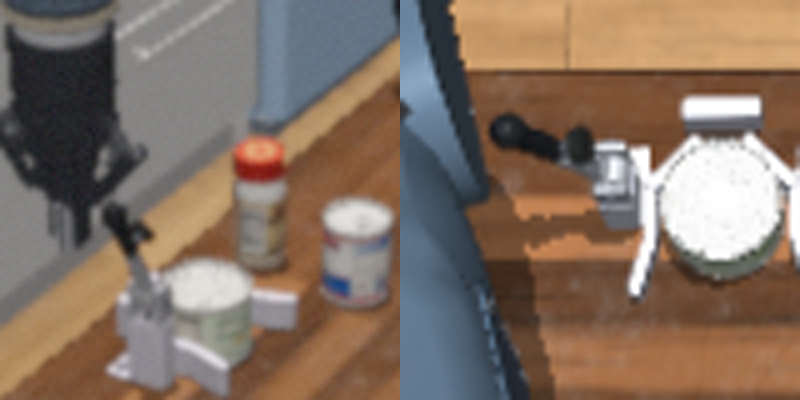

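The tin sits in the V. The shut fingertip is at about crop (70,248), so z ≈ 170, roughly 30 mm above the reported TCP, and the knob is at (118,212). I'll lower 20 mm and push toward -y.

>>> step_arm([
  [[0,0,0.02,0,0,0],[0,0,0,0,0,0],[-0.012,0,0,0,0,0],[-0.012,0,0,0,0,0],[-0.01,0,0,0,0,0],[-0.01,0,0,0,0,0],[-0.01,0,0,0,0,0],[-0.01,0,0,0,0,0],[0,0,0,0,0,0],[0,0,0,0,0,0]],
])

```text
t: 15.7
position: [606.9, 175.5, 120.0]
orientation: [-0.0, 0.708, 0.706, -0.0]
force: [0.0, 0.2, -0.3]
width: 0.3
finger_force: 0.1
```

>>> step_arm([
  [[-0.008,0,0,0,0,0],[-0.008,0,0,0,0,0],[-0.008,0,0,0,0,0],[-0.006,0,0,0,0,0],[0,0,0,0,0,0],[0,0,0,0,0,0],[0,0,0,0,0,0],[0,0,0,0,0,0],[0,0,0,0,0,0],[0,0,0,0,0,0]],
])

```text
t: 16.7
position: [606.9, 146.0, 120.2]
orientation: [-0.0, 0.708, 0.707, -0.0]
force: [-0.3, 0.1, -0.0]
width: 0.4
finger_force: 0.0
```

```bash
cat > lev.py <<'E'
from h import *
import cv2,sys
a=imaging.read_camera("scene");cv2.imwrite("pics/s_"+sys.argv[1]+".png",a[:,:,::-1])
b=a[195:262,205:290].astype(int);mx=b.max(2);sat=mx-b.min(2)
for r in range(0,67,2): print(195+r,''.join('#' if mx[r,c]<75 else ('o' if sat[r,c]<35 and mx[r,c]>150 else ('+' if sat[r,c]<35 else '.')) for c in range(85)))
for n,X in dict(shutknob=(608,35,80),upknob=(608,140,185),openknob=(607,188,176)).items(): print(n,proj("scene",np.array(X,float)).round())
E
python3 lev.py 9
```

```text
195 +++++++++##################+++#######++++++++........................................
197 ++++++++++#################++######+++++++...........................................
199 ++++++++++++++##################+++++++..............................................
201 ++++++++++++++++###############++++++................................................
203 +++++++++++++++++++#########++++++...................................................
205 ++++++++++++++++++++++####+++++.............++........++.............................
207 ++++++++++++++++++++++####+++...............+oooooooooo++............................
209 ++++++++++++++++++++++###+..................++oooooooo++................o............
211 ++++++++++++++++++++++##+....................+++++++...............oooooooooooooo....
213 +++++++++++++++++++++++.....................++++++++..............ooooooooooooooooo..
215 +++++++++++++++++++.........................+++++++++.............ooooooooooooooooo+.
217 ++++++++++++++++.....................+####+.++++++++..............++ooooooooooooo++..
219 ++++++++++++++..
[... 1320 characters left out ...]
.........
249 ..............oooo++++++++++++++++++oooo++++++++.....................................
251 ............+ooooo+++++++++++++++++++++oo++++........................................
253 ............++++o++++++++++++++++++++++++++..........................................
255 ..............+++++++++++++++....++++++++++..........................................
257 .......................++++........++++++++######....................................
259 .................................#####++++####.......................................
261 ...............................#############.........................................
shutknob [245. 218.]
upknob [226. 203.]
openknob [218. 213.]
```

The knob is now at (244,218), which matches the predicted shut position. I'll retreat and verify from above.

>>> step_arm([
  [[0.02,0,-0.02,0,0,0],[0.02,0,-0.04,0,0,0],[0.02,-0.03,-0.03,0,0,0],[0.02,-0.04,0,0,0,0],[0.02,-0.04,0,0,0,0],[0.02,-0.04,0,0,0,0],[0.02,-0.04,0,0,0,0],[0.02,-0.04,0,0,0,0],[0,0,0,0,0,0],[0,0,0,0,0,0]],
])

```text
t: 17.75
position: [376.9, 306.6, 210.6]
orientation: [0.0, 0.707, 0.707, 0.0]
force: [0.6, 0.3, 0.9]
width: 0.3
finger_force: 0.0
```

```bash
python3 lev.py 10|tail -3; python3 tin.py 10|head -40
python3 - <<'E'
import cv2,numpy as np
a=cv2.imread("pics/top0.png").astype(int);b=cv2.imread("pics/t_10.png").astype(int)
d=np.abs(a-b).max(2)
for n,(u,v) in dict(small=(309,202),spice=(310,166),garlic=(215,211),lemon=(407,261),mug=(167,252)).items(): print(n,d[v-14:v+14,u-14:u+14].mean().round(1))
E
```

```text
shutknob [245. 218.]
upknob [226. 203.]
openknob [218. 213.]
158 ............................................................
159 .......................##############.......................
160 .....................################.......................
161 .....................################.......................
162 .....................################.......................
163 ......................#########.............................
164 ............................................................
165 ............................................................
166 ............................................................
167 .......................##.........##........................
168 .......#..............###############.......................
169 ....######...##......#################.......########.......
170 ...........####.....###################......########.......
171 .....####..####....#################.###.....#####.##.......
172 ....#######################..................########.......
173 ....######################....................#######.......
[... 910 characters left out ...]

188 .............###.....################.......##..............
189 .............###......##############........###.............
190 .............##.........#.########..........###.............
191 ............###...........######.............##.............
192 ............###..............................###............
193 ............###..............................###............
194 ............##................................##............
195 ...........###................................###...........
196 ...........###................................###...........
197 ...........##..................................##...........
small 0.6
spice 0.8
garlic 0.8
lemon 0.8
mug 95.8
```

```bash
python3 -c "
from station import close_job
print(close_job())"
```

```text
the job is handed in; nothing more can be done
None
```

The tin is fully home in the holder's V and the clamp lever has snapped shut over it. I handed the job in at about 18 s with the robot clear. On the first push the fingertips sat about 30 mm higher than reported and dragged the tin by its top rim with about 10 N down. I backed off and finished the push lower down. The garlic, lemon, spice jar and small tin are unmoved in the before/after pictures. The arm hid the mug in the last one, but my path stayed well above it.

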